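# Push-test the midrange driver

### The arm

A 6-joint arm with a two-finger parallel gripper is mounted at the origin on the work surface. World frame = base frame: x ahead of the robot, y to its left, z up, the work surface at z = 0. Lengths are in mm, angles in degrees, forces in N, time in s.
With the tool pointing down it reaches from about 325 to 1000 mm from the base axis. Payload 5.1 kg.
Tool frame: the origin (TCP) lies at the very end of the fingers, on their centre line; the grasp point (between the pads) lies manip.pinch_z behind it (manip.pinch_z is the distance from the TCP to the grasp point, in mm); z points along the fingers, y is the direction in which the jaws open and shut (so a half turn about z gives the same grasp; the last joint's range is limited). The gripper opens to 85 mm and grips with 20 to 120 N. Pads are 22 mm wide; open, the fingers measure 114 mm over their backs; the gripper's body (76 mm by 85 mm) begins 54 mm behind the grasp point. The pads swing forward as they close: fully open they stand 13 mm farther back than shut.
Start: joints at [69.007, 7.093, 94.555, -0, 78.352, -4.733], TCP at [182.025, 623.98, 231.322] pointing down, gripper open.
Joint ranges: [-149.61, 149.61], [-58.7, 133.49], [1.44, 155.28], [-77.14, 257.14], [18.33, 153.61], [-166.67, 166.67]. Speed limits (degrees/s): [147.25, 147.25, 180, 180, 180, 180].

### API

Orientations are given as [roll, pitch, yaw] about the fixed x, y, z axes, in that order (R = Rz(yaw) Ry(pitch) Rx(roll)).
In Python, from plant import manip, vision, hand_in gives the robot as it stands.
- The arm moves only by the shell command python3 -m pendant 'ROWS'. ROWS is JSON, one flat list of numbers, 7 for each row, row after row: the finger opening in mm, from 0 to 85.4, then the shift along the tool's x, y, z in mm, then the turn, a rotation vector about the tool's x, y, z in degrees. In form: [hand, dx, dy, dz, wx, wy, wz, hand, dx, dy, dz, wx, wy, wz, ...]. A call has exactly 10 rows; each row shifts and turns the commanded pose from where the row before left it, along the tool's axes as they then stand; what a row does not reach is not made up. A row lasts 1/10 s, in which the tool goes at most 50 mm and 8.59 degrees, less where a joint would pass 70% of its speed; a pose out of reach is approached as far as the arm can. A call with a gripper value outside its range is refused whole. The fingers move at their own pace and stop on an object; the grip force is fixed at half the most. Time passes only in rows, so rows that do not move let the fingers close, or fill a call up. It gives the time, the measured TCP pose, the force and the opening at its end, in the units of the state.
- manip.state(): the state, without advancing time (a new reading comes with each control period).
- vision.read_camera(name): name is "side" or "top" or "wrist"; returns a dict with "frame" (400x640x3 uint8, red, green, blue), "range_z" (400x640 float32, mm along the optical axis (not along the pixel's ray), 0 where there is no reading), "fx", "fy", "cx", "cy" (pixels), "view" (4x4, takes a point from world to camera coordinates); the wrist camera has in their place "hand_eye" (4x4, takes a point from camera to tool coordinates, whose origin is the TCP and whose axes are the flange's). Camera axes: x right, y up, looking along -z (the intrinsics and any distortion apply to the point x, -y, -z); pixel columns grow to the right and rows downward; lengths in mm; the calibration is good to about 2 mm. A picture is of the moment at which its call begins: read the wrist's pose just before it.
- hand_in(): hands the job in, once; it reports no verdict.
The state is a dict: "time": time; "qpos": joint angles; "joint_vel": joint speeds; "joint_torque": joint torques, N m; "position": TCP position; "tool_rot": TCP orientation; "force": force on the tool from outside, world axes, zero at the start; "moment": the same for the moment, N m; "gripper_width": finger opening in mm.
Only numpy, scipy, OpenCV 4.12 (cv2) and the standard library are available. Lean on these libraries where they do the work, as an engineer would, in place of code of your own. Each camera call takes 0.05 s, during which the arm holds its last target.

### The job

Three loudspeaker drivers lie face up in a row on the cabinet. Check that the cone of the middle-sized one (by size, not by place) moves freely: with shut fingertips push the dust dome at its centre gently inwards to about half its travel, without bottoming it, hold it in for about a second, then let it spring back and withdraw upwards, about 10 cm clear of it. Touch nothing of that driver but the dome, do not touch the largest and smallest drivers, do not lift or shift anything, and leave the tools and containers alone.

Things in the scene. Friction and masses are not known exactly. Their poses are not given: they have to be found in the camera images.
- cabinet: Pine loudspeaker cabinet lying on its back, fixed: 300 (x) by 560 (y) by 110 mm high, black panel on top. Origin: centre of its underside, on the bench. The three drivers lie along its y, centres 170 mm apart at y -170, 0 and 170 mm and x -45 mm, in any order.
- woofer: The largest of the three loudspeaker drivers that lie loose in a row on the cabinet's black panel: round, 180 mm across, frame 30 mm high. Origin: centre of its underside (on the panel, 110 mm above the bench); z up. In its middle is a grey dust dome 64 mm across.
- midrange: The middle-sized one, to be tested, of the three loudspeaker drivers that lie loose in a row on the cabinet's black panel: round, 130 mm across, frame 30 mm high. Origin: centre of its underside (on the panel, 110 mm above the bench); z up. In its middle is a grey dust dome 48 mm across. Weighs 0.55 to 1 kg.
- small: The smallest of the three loudspeaker drivers that lie loose in a row on the cabinet's black panel: round, 92 mm across, frame 30 mm high. Origin: centre of its underside (on the panel, 110 mm above the bench); z up. In its middle is a grey dust dome 36 mm across.
- midrange_top (a point): Crown of the midrange driver's dome, where to push: 34 mm above the driver's underside, 4 mm above its rim, 144 mm above the bench when the cone is at rest. Moves with the cone. Shut fingers fit; open ones straddle the dome and hit the paper.
- midrange_cone (a joint): How far the midrange cone and dome are pushed in, m: 0 at rest, 0.012 at the stop (bottomed). Moves straight down, springs back by itself: starts to move at about 1 N, then about 0.9 N more for each mm (about 6 N at 6 mm).
- midrange_dome: The midrange driver's grey dome: 48 mm across, 14 mm high, stiff. Origin: centre of the driver's underside when at rest.
- midrange_paper: The midrange driver's black paper cone around the dome, moves with it: a flat ring 14 mm below the dome's crown, out to 96 mm across. Not to be touched. Origin as for the dome.
- midrange_rim: The midrange driver's metal rim: 130 mm outside, 102 mm inside, its top 30 mm above the driver's underside. Not to be touched. Origin: on the axis, 4 mm above the driver's underside.
- brush: Flat paint brush, 168 mm long, 36 mm wide, 14 mm thick, lying on the cabinet's strip beyond the drivers. Origin: underside, on its length, near the middle.
- tub: White cup, 60 mm across, 45 mm high, on the cabinet's strip beyond the drivers. Origin: centre of its underside.
- glue: Grey bottle, 60 mm across, 140 mm high, on the bench to the right. Origin: centre of its underside.
- pot: White pot, 90 mm across, 70 mm high, on the bench to the left. Origin: centre of its underside.

How it is judged (in metres and radians):
On the way:
1. the midrange dome is pushed in 3 to 10 mm by the fingertips and held there for half a second (value of joint midrange_cone between 0.003 and 0.01 m and contact force between the fingers and midrange_dome above 1 N), for 0.5 s.
At the end, for the whole second after the job is handed in: The midrange cone is back out (within 1 mm), the grasp point between the fingers is at least 95 mm above the dome's crown (fingertips about 76 mm), all three drivers are within 6 mm and the other objects within 15 mm of where they began (value of joint midrange_cone below 0.001 m and z of the grasp point in the frame of midrange_top above 0.095 m and distance of each of woofer, midrange, small from where it was at the start of the episode below 0.006 m and distance of each of brush, tub, glue, pot from where it was at the start of the episode below 0.015 m); the robot touches nothing.
It fails at once if the midrange dome is pushed with more than 15 N or bottomed (more than 11.2 mm in) (contact force between the fingers and midrange_dome above 15 N or value of joint midrange_cone above 0.0112 m).
It fails at once if the midrange paper or rim is touched (contact force between any of the fingers, the arm and midrange_paper above 0.5 N or contact force between any of the fingers, the arm and midrange_rim above 0.5 N).
It fails at once if the largest or smallest driver is touched (contact force between any of the fingers, the arm and woofer above 0.5 N or contact force between any of the fingers, the arm and small above 0.5 N).
It fails at once if a driver is lifted or shifted by more than 6 mm (distance of any of woofer, midrange, small from where it was at the start of the episode above 0.006 m).
It fails at once if a tool or container is moved by more than 15 mm (distance of any of brush, tub, glue, pot from where it was at the start of the episode above 0.015 m).
It also fails if it takes over 35 s, if anything falls off the work surface, if the arm or the gripper's body presses on something with over 40 N, if the wrist force passes 120 N, or if a joint passes its speed limit or range.

## Working session

There is one attempt and no reset: what is moved stays moved. The work goes in short steps, Python scripts to look and compute and a shell command to move; the robot and the scene stay as the last step left them, time stands still between calls to the robot, and variables do not carry over. Pictures are saved under pics/ and viewed, and the job is handed in when it is done.

```bash
ls; mkdir -p pics; python3 - <<'E'
from plant import manip, vision
import cv2,numpy as np
print(manip.state(), manip.pinch_z)
for n in ["top","side"]:
    d=vision.read_camera(n); np.savez(f"{n}.npz",**d)
    print(n,{k:v for k,v in d.items() if k not in("frame","range_z")})
    cv2.imwrite(f"pics/{n}0.png",d["frame"][...,::-1])
E
```

```text
pics
{'time': 0.0, 'qpos': array([ 6.90080823e+01,  7.13306218e+00,  9.46349442e+01,  7.17350753e-04,
        7.83519693e+01, -4.73417987e+00]), 'joint_vel': array([-0.11986915, -0.03089236,  0.00781194, -0.01222089, -0.01057536,
        0.01896048]), 'joint_torque': array([ 1.15577212e-03, -4.23608136e+01, -3.65456808e+01, -2.18205912e-05,
        7.02175908e-03, -8.89855187e-06]), 'position': array([181.79237645, 623.41644459, 230.04902537]), 'tool_rot': array([-1.79880492e+02, -1.06018292e-02,  1.63742106e+02]), 'force': array([-0.48509036, -1.01941158, -0.45005111]), 'moment': array([-0.01815561, -0.01653787,  0.04467594]), 'gripper_width': 85.21572003582082} 18.700000000000003
top {'fx': 472.3738782388156, 'fy': 472.3738782388156, 'cx': 323.90698532468923, 'cy': 199.90456665931782, 'view': array([[ 1.21448686e-02, -9.99913869e-01,  4.97551915e-03,
         3.21297069e+01],
       [ 9.96248574e-01,  1.25264223e-02,  8.56263235e-02,
        -6.08669021e+02],
       [-8.56812739e-02,  3.91693342e-03,  9.96314898e-01,
        -1.87022542e+03],
       [ 0.00000000e+00,  0.00000000e+00,  0.00000000e+00,
         1.00000000e+00]])}
side {'fx': 451.88415178030414, 'fy': 451.88415178030414, 'cx': 311.2481781578932, 'cy': 199.97104045221525, 'view': array([[ 9.86633813e-01, -1.62456598e-01, -1.27111010e-02,
        -5.87295547e+02],
       [ 1.31774426e-01,  7.49537034e-01,  6.48713909e-01,
        -1.87631025e+02],
       [-9.58604138e-02, -6.41718076e-01,  7.60926207e-01,
        -1.41883203e+03],
       [ 0.00000000e+00,  0.00000000e+00,  0.00000000e+00,
         1.00000000e+00]])}
```

View pics/top0.png

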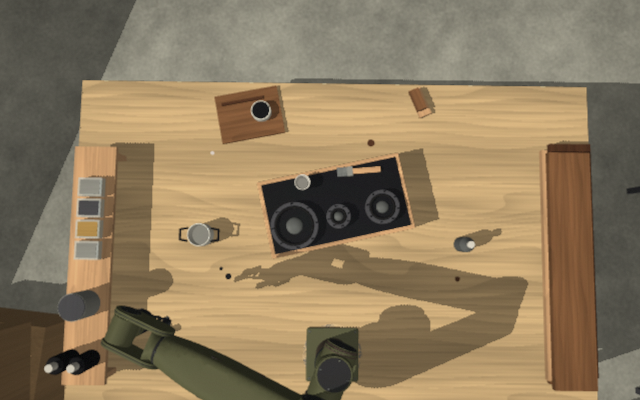

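View pics/side0.png

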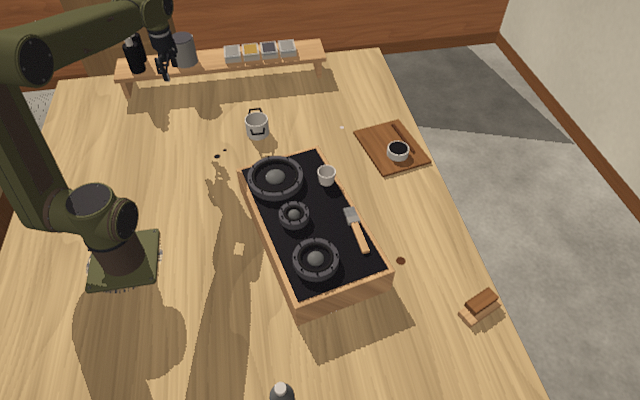

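In the top view the woofer is at (295,226), the small driver at (339,216) and the midrange at (381,208). In the side view the midrange is at (316,259). I'll locate the midrange dome in both views.

```bash
cat > h.py <<'E'
import numpy as np,cv2
def ray(d,u,v,view=None):
    V=np.array(d["view"]); R=V[:3,:3]; t=V[:3,3]
    dc=np.array([(u-d["cx"])/d["fx"],-(v-d["cy"])/d["fy"],-1.0])
    return -R.T@t, R.T@dc
def onplane(d,u,v,z):
    o,r=ray(d,u,v); return o+r*(z-o[2])/r[2]
def proj(d,p):
    V=np.array(d["view"]); c=V[:3,:3]@p+V[:3,3]
    return d["cx"]+d["fx"]*c[0]/-c[2], d["cy"]-d["fy"]*c[1]/-c[2]
E
python3 - <<'E'
from h import *
for n,box in [("top",(350,175,415,240)),("side",(285,230,350,290))]:
    d=np.load(n+".npz"); x0,y0,x1,y1=box
    im=d["frame"][y0:y1,x0:x1]
    cv2.imwrite(f"pics/{n}_crop.png",cv2.resize(im[...,::-1],None,fx=9,fy=9,interpolation=cv2.INTER_NEAREST))
    g=im.astype(int).mean(2); sat=im.max(2).astype(int)-im.min(2)
    for th in (85,95,105):
        m=((g>th)&(sat<25)).astype(np.uint8)
        k,l,s,c=cv2.connectedComponentsWithStats(m)
        for i in range(1,k):
            if s[i,4]>40:
                u,v=c[i]+[x0,y0]; zr=d["range_z"][int(round(v)),int(round(u))]
                o,r=ray(d,u,v); print(n,th,s[i],(u,v),onplane(d,u,v,140),"depthpt",o+r*zr)
E
```

```text
top 85 [27 28  9  9 68] (np.float64(380.79411764705884), np.float64(207.20588235294116)) [ 573.49902141 -174.65374569  140.        ] depthpt [ 573.06213258 -173.89543635  146.07142088]
top 95 [27 30  8  7 43] (np.float64(380.30232558139534), np.float64(207.8372093023256)) [ 571.09067722 -172.80357626  140.        ] depthpt [ 570.75591986 -172.21631381  144.7414941 ]
side 85 [ 8 15  7 14 43] (np.float64(295.95348837209303), np.float64(251.02325581395348)) [ 528.29916964 -154.23389364  140.        ] depthpt [ 528.06551672 -156.99642593  144.09459288]
side 85 [46 14  7 25 80] (np.float64(334.1375), np.float64(256.2125)) [ 630.10830603 -189.37401651  140.        ] depthpt [ 629.92228651 -190.15037106  141.21052971]
side 85 [ 23  21  14  13 136] (np.float64(314.18382352941177), np.float64(256.7132352941176)) [ 575.39612025 -181.5657153   140.        ] depthpt [ 574.75621675 -185.64553477  146.28880044]
side 85 [ 8 28  9 15 47] (np.float64(296.468085106383), np.float64(264.70212765957444)) [ 523.37607724 -198.85270115  140.        ] depthpt [ 523.27415855 -200.08279072  141.94529622]
side 85 [34 38 13  8 41] (np.float64(325.2439024390244), np.float64(272.0243902439024)) [ 596.62003095 -234.98635485  140.        ] depthpt [ 596.42469327 -235.94476728  141.60255116]
side 95 [ 23  21  13  12 109] (np.float64(313.5045871559633), np.float64(256.2110091743119)) [ 573.81695395 -179.61582972  140.        ] depthpt [ 573.11096046 -184.19732296  147.04201727]
side 105 [23 22 11  8 61] (np.float64(312.4754098360656), np.float64(255.24590163934425)) [ 571.52957438 -175.9900238   140.        ] depthpt [ 571.23316183 -177.96653341  143.02202744]
```

```bash
python3 - <<'E'
from h import *
for n in ("top","side"):
    d=np.load(n+".npz"); Z=d["range_z"]
    v,u=np.nonzero(Z>0); V=np.array(d["view"])
    z=Z[v,u]; dc=np.stack([(u-d["cx"])/d["fx"],-(v-d["cy"])/d["fy"],-np.ones(len(u))])*z
    P=(V[:3,:3].T@(dc-V[:3,3:4])).T
    s=(np.hypot(P[:,0]-573,P[:,1]+180)<90)&(P[:,2]>100)
    Q=P[s]; print(n,"panel z",np.median(Q[Q[:,2]<118,2]),"hist",np.histogram(Q[:,2],bins=range(100,156,4))[0])
    rim=Q[(Q[:,2]>133)]
    c=np.array([573,-180.])
    for it in range(20):
        r=np.hypot(*(rim[:,:2]-c).T); k=(r>48)&(r<70)
        q=rim[k,:2]; 
        A=np.c_[q,np.ones(len(q))]; sol=np.linalg.lstsq(A,(q**2).sum(1),rcond=None)[0]; c=sol[:2]/2
    dm=rim[np.hypot(*(rim[:,:2]-c).T)<28]
    print(n,"rim centre",c,"R",np.sqrt(sol[2]+c@c),len(q),"rim z",np.median(rim[k,2]),"dome mean",dm.mean(0),len(dm),dm[:,2].max())
    # outer extreme via minEnclosingCircle
    print(cv2.minEnclosingCircle(q.astype(np.float32)))
E
```

```text
top panel z 109.72167618573621 hist [ 67 189 289 179  77  34  74 123 166 224 171  94  20]
top rim centre [ 578.56311764 -177.65863073] R 57.70647074517376 352 rim z 140.06802603251276 dome mean [ 577.73351729 -178.39382609  140.26089596] 118 153.4951497523053
((579.0269165039062, -178.35841369628906), 65.09596252441406)
side panel z 112.12860385009375 hist [  0  29 504 533  56  39  37 218 244 262 613 178  14]
side rim centre [ 578.6503285  -183.70274847] R 57.78824806225891 690 rim z 141.77323166738427 dome mean [ 578.2947769  -185.87669251  140.76286641] 214 149.23292220894058
((579.6713256835938, -181.7529296875), 66.4448013305664)
```

View pics/side_crop.png

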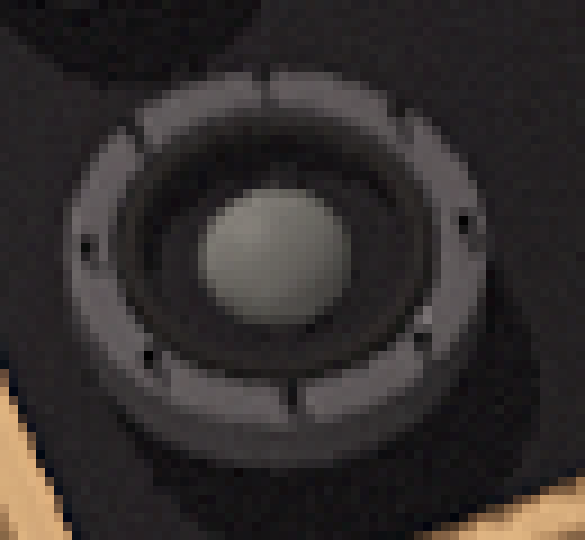

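View pics/top_crop.png

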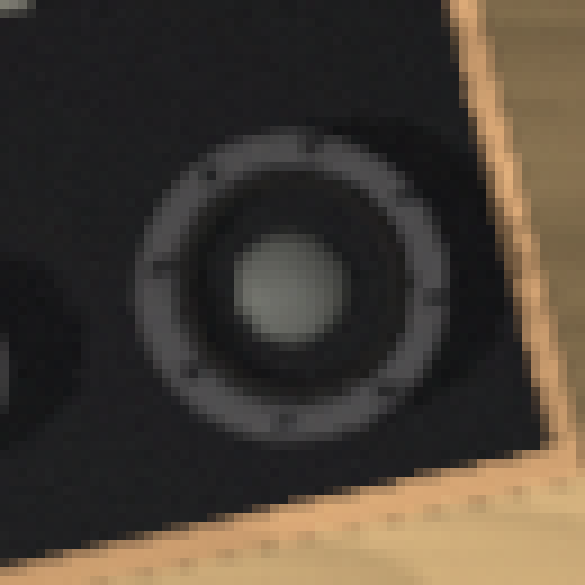

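Rim fit gives a radius of 65 mm, which matches the midrange, centred at about (578,-180), with the rim at about 140. Next is a traverse with shut fingers at about z 260.

```bash
python3 -m pendant '[0,-7.5,-8.2,-3,0,0,0, 0,-15,-16.5,-3,0,0,0, 0,-22.5,-24.8,-3,0,0,0, 0,-30,-33,-3,0,0,0, 0,-30,-33,-3,0,0,0, 0,-30,-33,-3,0,0,0, 0,-30,-33,-3,0,0,0, 0,-30,-33,-3,0,0,0, 0,-30,-33,-3,0,0,0, 0,-30,-33,-3,0,0,0]' && python3 -m pendant '[0,-30,-33,0,0,0,0, 0,-30,-33,0,0,0,0, 0,-30,-33,0,0,0,0, 0,-30,-33,0,0,0,0, 0,-30,-33,0,0,0,0, 0,-30,-33,0,0,0,0, 0,-30,-33,0,0,0,0, 0,-22,-24,0,0,0,0, 0,-15,-16,0,0,0,0, 0,-7,-8,0,0,0,0]'
python3 - <<'E'
from plant import manip, vision
import cv2,numpy as np
s=manip.state(); print(s)
d=vision.read_camera("wrist"); np.savez("w1.npz",**d,pos=s["position"],rot=s["tool_rot"])
print(d["hand_eye"],d["fx"],d["cx"],d["cy"],[k for k in d])
cv2.imwrite("pics/w1.png",d["frame"][...,::-1])
E
```

```text
time: 1.1
position: [348.5, 281.0, 261.5]
tool_rot: [180.0, 0.0, 163.8]
force: [1.3, -0.2, 0.1]
gripper_width: 0.0
time: 2.1
position: [513.9, -57.7, 261.1]
tool_rot: [-180.0, -0.0, 163.6]
force: [-0.7, -0.2, -0.3]
gripper_width: -0.1
{'time': 2.1, 'qpos': array([-1.23452365e+01, -1.09511443e+01,  1.09280902e+02, -1.65056135e-02,
        8.17051858e+01, -8.59374323e+01]), 'joint_vel': array([-7.75593397,  6.5198534 , -5.56239424,  0.78557534, -0.31634743,
       -8.77003086]), 'joint_torque': array([-6.77629112e-03, -2.84323615e+01, -3.70736289e+01, -9.92208486e-02,
       -6.00564689e-02,  5.30996185e-02]), 'position': array([513.92746149, -57.69109806, 261.08907077]), 'tool_rot': array([-1.79981234e+02, -3.36989864e-02,  1.63594576e+02]), 'force': array([-0.71062617, -0.20269039, -0.28508723]), 'moment': array([-0.02040181,  0.02979415,  0.02209081]), 'gripper_width': -0.09539145715540832}
[[ 2.87977284e-04  9.58570468e-01  2.84855359e-01  7.27134065e+01]
 [ 9.99999908e-01 -1.85267318e-04 -3.87514132e-04 -2.24140122e-01]
 [-3.18685214e-04  2.84855444e-01 -9.58570433e-01 -1.41843487e+02]
 [ 0.00000000e+00  0.00000000e+00  0.00000000e+00  1.00000000e+00]] 306.81402263892784 323.8987879321875 203.27555853407068 ['frame', 'range_z', 'fx', 'fy', 'cx', 'cy', 'hand_eye']
```

View pics/w1.png

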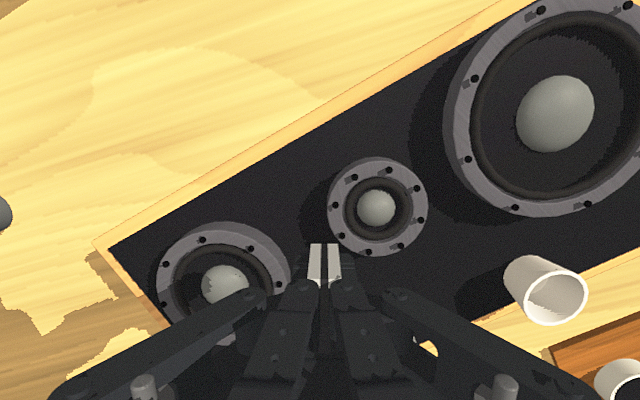

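The midrange is at the lower left of the wrist view, with its dome at (225,283) partly hidden by the gripper. I'll move 40 mm beyond it along tool -x, so the dome is in clear view.

```bash
python3 -m pendant '[0,-8,-6,0,0,0,0, 0,-17,-12.5,0,0,0,0, 0,-24,-18,0,0,0,0, 0,-24,-18,0,0,0,0, 0,-24,-18,0,0,0,0, 0,-20,-14,0,0,0,0, 0,-12,-9,0,0,0,0, 0,-7,-5,0,0,0,0, 0,0,0,0,0,0,0, 0,0,0,0,0,0,0]'
python3 - <<'E'
from plant import manip, vision
import cv2,numpy as np
s=manip.state(); print(s["position"],s["tool_rot"])
d=vision.read_camera("wrist"); np.savez("w2.npz",**d,pos=s["position"],rot=s["tool_rot"])
cv2.imwrite("pics/w2.png",d["frame"][...,::-1])
E
```

```text
time: 3.15
position: [616.1, -189.4, 261.4]
tool_rot: [180.0, -0.0, 163.8]
force: [-0.5, -0.7, -0.8]
gripper_width: 0.1
[ 616.13313274 -189.4077271   261.35131419] [ 1.79982525e+02 -2.64454938e-02  1.63778395e+02]
```

View pics/w2.png

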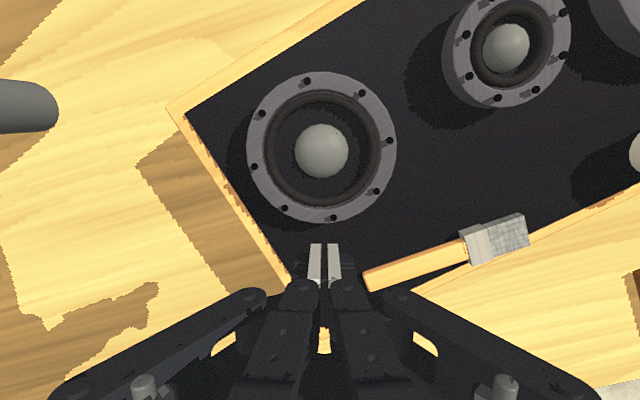

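The dome is fully visible at (321,151), with the rim centred at about (321,147). I'll fit both.

```bash
python3 - <<'E'
from h import *
from scipy.spatial.transform import Rotation as Ro
d=np.load("w2.npz"); T=np.eye(4); T[:3,:3]=Ro.from_euler("xyz",d["rot"],degrees=True).as_matrix(); T[:3,3]=d["pos"]
C=T@d["hand_eye"]; D={k:d[k] for k in("fx","fy","cx","cy")}; D["view"]=np.linalg.inv(C)
im=d["frame"]; hsv=cv2.cvtColor(im,cv2.COLOR_RGB2HSV)
g=cv2.GaussianBlur(cv2.cvtColor(im,cv2.COLOR_RGB2GRAY),(3,3),0)
roi=np.zeros_like(g); cv2.circle(roi,(321,149),45,1,-1)
m=((g>75)&(roi>0)).astype(np.uint8)
k,l,s,c=cv2.connectedComponentsWithStats(m); i=l[151,321]
print("dome blob",s[i],c[i])
cn=max(cv2.findContours((l==i).astype(np.uint8),0,1)[0],key=len)[:,0]
# rays onto dome base plane z=130 and depth
def circ(q):
    A=np.c_[q,np.ones(len(q))]; x=np.linalg.lstsq(A,(q**2).sum(1),rcond=None)[0]; c=x[:2]/2; return c,np.sqrt(x[2]+c@c)
for z in (130,134): print("dome on z",z,circ(np.array([onplane(D,u,v,z)[:2] for u,v in cn])))
# rim outer/inner edges
roi[:]=0; cv2.circle(roi,(321,148),85,1,-1); cv2.circle(roi,(321,149),45,0,-1)
m=((g>60)&(hsv[...,1]<70)&(roi>0)).astype(np.uint8); m=cv2.morphologyEx(m,cv2.MORPH_CLOSE,np.ones((9,9)))
v,u=np.nonzero(m); P=np.array([onplane(D,a,b,140)[:2] for a,b in zip(u,v)])
c=np.array([578,-180.])
k=np.ones(len(P),bool)
for _ in range(20):
    r=np.hypot(*(P-c).T); k=(r>49)&(r<67); c,R=circ(P[k])
r=np.hypot(*(P[k]-c).T);print("rim on 140",c,R,np.percentile(r,[1,99]))
Z=d["range_z"]
def pts(mask):
    v,u=np.nonzero(mask&(Z>0)); z=Z[v,u]; q=np.stack([(u-D["cx"])/D["fx"]*z,-(v-D["cy"])/D["fy"]*z,-z,np.ones(len(u))]); return (C@q)[:3].T
p=pts(m>0); print("rim depth",np.median(p,0)); p=pts(l==i); print("dome depth",p.mean(0),np.percentile(p[:,2],[2,50,98]))
n=np.hypot(*(p[:,:2]-c).T)<6; print("crown z",np.median(p[n,2]),n.sum())
E
```

```text
dome blob [ 295  123   54   54 2237] [321.49485919 149.85024586]
dome on z 130 (array([ 576.85762939, -180.27954714]), np.float64(23.084388663771442))
dome on z 134 (array([ 576.41030149, -180.11983175]), np.float64(22.746438650387603))
rim on 140 [ 576.65339905 -180.44921326] 57.36123380833954 [49.42931536 64.31699721]
rim depth [ 567.53781505 -177.18284972  139.14208621]
dome depth [ 575.47602858 -179.79099581  138.87971862] [129.80757182 139.50867984 143.61077353]
crown z 142.9088457130392 160
```

Centre is at (577,-180). The wrist view and both fixed cameras agree within about 3 mm, and the radius is right. I'll go above it and down to about z 160.

```bash
python3 -m pendant '[0,5,0,0,0,0,0, 0,10,-0.5,0,0,0,0, 0,10,-0.5,5,0,0,0, 0,10,-0.5,12,0,0,0, 0,5,-0.5,18,0,0,0, 0,0,0,20,0,0,0, 0,0,0,20,0,0,0, 0,0,0,15,0,0,0, 0,0,0,8,0,0,0, 0,0,0,3,0,0,0]'; python3 -m pendant '[0,0,0,0,0,0,0, 0,0,0,0,0,0,0, 0,0,0,0,0,0,0, 0,0,0,0,0,0,0, 0,0,0,0,0,0,0, 0,0,0,0,0,0,0, 0,0,0,0,0,0,0, 0,0,0,0,0,0,0, 0,0,0,0,0,0,0, 0,0,0,0,0,0,0]'
python3 - <<'E'
from plant import manip, vision
import cv2
print(manip.state()["position"],manip.state()["force"])
d=vision.read_camera("wrist"); cv2.imwrite("pics/w3.png",d["frame"][...,::-1])
d=vision.read_camera("side"); cv2.imwrite("pics/s3.png",cv2.resize(d["frame"][200:320,240:400,::-1],None,fx=4,fy=4))
E
```

```text
time: 4.2
position: [576.8, -180.7, 159.3]
tool_rot: [180.0, -0.1, 163.7]
force: [-0.1, 0.0, 0.4]
gripper_width: -0.0
time: 5.2
position: [577.4, -180.9, 160.3]
tool_rot: [-180.0, -0.0, 163.7]
force: [0.8, 0.3, -1.2]
gripper_width: -0.3
[ 577.43925727 -180.93119275  160.29129042] [ 0.78343949  0.28270779 -1.20269198]
```

View pics/w3.png

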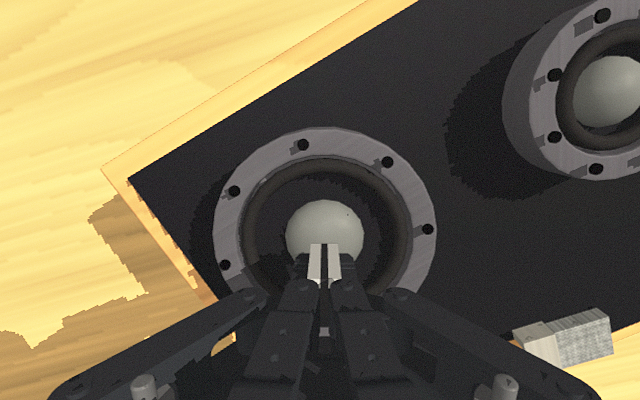

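View pics/s3.png

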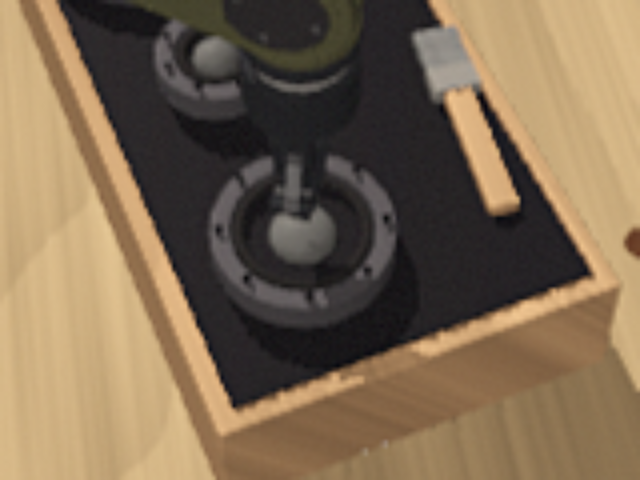

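The shut fingertips are over the dome, clear of the rim. I'll approach to just above the crown, then press slowly.

```bash
python3 -m pendant '[0,0,0,2,0,0,0, 0,0,0,3,0,0,0, 0,0,0,3,0,0,0, 0,0,0,2,0,0,0, 0,0,0,1.5,0,0,0, 0,0,0,1,0,0,0, 0,0,0,0.5,0,0,0, 0,0,0,0,0,0,0, 0,0,0,0,0,0,0, 0,0,0,0,0,0,0]'; python3 -m pendant '[0,0,0,0.5,0,0,0, 0,0,0,0.5,0,0,0, 0,0,0,0.5,0,0,0, 0,0,0,0.5,0,0,0, 0,0,0,0.5,0,0,0, 0,0,0,0.5,0,0,0, 0,0,0,0.5,0,0,0, 0,0,0,0.5,0,0,0, 0,0,0,0,0,0,0, 0,0,0,0,0,0,0]'
```

```text
time: 6.3
position: [577.6, -181.0, 147.5]
tool_rot: [-180.0, 0.0, 163.7]
force: [1.0, 0.2, 0.3]
gripper_width: -0.1
time: 7.3
position: [577.5, -180.9, 143.5]
tool_rot: [-180.0, 0.0, 163.7]
force: [-0.1, -0.3, 0.9]
gripper_width: -0.2
```

Contact is expected about here. Down 3 mm more.

```bash
python3 -m pendant '[0,0,0,0.5,0,0,0, 0,0,0,0.5,0,0,0, 0,0,0,0.5,0,0,0, 0,0,0,0.5,0,0,0, 0,0,0,0.5,0,0,0, 0,0,0,0.5,0,0,0, 0,0,0,0,0,0,0, 0,0,0,0,0,0,0, 0,0,0,0,0,0,0, 0,0,0,0,0,0,0]'; python3 -c "
from plant import manip
s=manip.state();print(s['position'],s['force'])"
```

```text
time: 8.3
position: [577.5, -181.0, 140.5]
tool_rot: [-180.0, 0.0, 163.7]
force: [-0.5, 0.4, 3.7]
gripper_width: -0.0
[ 577.53534337 -180.99055037  140.4506482 ] [-0.49894769  0.4273397   3.74825571]
```

3.7 N matches about 3 mm of push. Another 3 mm, then hold.

```bash
python3 -m pendant '[0,0,0,0.5,0,0,0, 0,0,0,0.5,0,0,0, 0,0,0,0.5,0,0,0, 0,0,0,0.5,0,0,0, 0,0,0,0.5,0,0,0, 0,0,0,0.5,0,0,0, 0,0,0,0,0,0,0, 0,0,0,0,0,0,0, 0,0,0,0,0,0,0, 0,0,0,0,0,0,0]'; python3 -m pendant '[0,0,0,0,0,0,0, 0,0,0,0,0,0,0, 0,0,0,0,0,0,0, 0,0,0,0,0,0,0, 0,0,0,0,0,0,0, 0,0,0,0,0,0,0, 0,0,0,0,0,0,0, 0,0,0,0,0,0,0, 0,0,0,0,0,0,0, 0,0,0,0,0,0,0]'
```

```text
time: 9.3
position: [577.6, -181.0, 137.8]
tool_rot: [-180.0, 0.0, 163.7]
force: [-1.7, 0.2, 5.3]
gripper_width: 0.0
time: 10.3
position: [577.6, -181.0, 137.8]
tool_rot: [-180.0, 0.0, 163.7]
force: [-1.6, 0.9, 6.2]
gripper_width: 0.2
```

It was held for over 1 s at about 6 mm and 6 N. Now release slowly and withdraw straight up by about 110 mm.

```bash
python3 -m pendant '[0,0,0,-1,0,0,0, 0,0,0,-1,0,0,0, 0,0,0,-1,0,0,0, 0,0,0,-1,0,0,0, 0,0,0,-1,0,0,0, 0,0,0,-1,0,0,0, 0,0,0,-2,0,0,0, 0,0,0,-4,0,0,0, 0,0,0,-8,0,0,0, 0,0,0,-10,0,0,0]'; python3 -m pendant '[0,0,0,-12,0,0,0, 0,0,0,-14,0,0,0, 0,0,0,-14,0,0,0, 0,0,0,-14,0,0,0, 0,0,0,-12,0,0,0, 0,0,0,-8,0,0,0, 0,0,0,-4,0,0,0, 0,0,0,-2,0,0,0, 0,0,0,0,0,0,0, 0,0,0,0,0,0,0]'
python3 - <<'E'
from plant import manip, vision
from h import *
s=manip.state(); print(s["position"],s["force"])
from scipy.spatial.transform import Rotation as Ro
d=vision.read_camera("wrist"); cv2.imwrite("pics/w4.png",d["frame"][...,::-1])
t=vision.read_camera("top"); a=np.load("top.npz")["frame"]; s0=np.load("side.npz")["frame"]; sd=vision.read_camera("side")["frame"]
cv2.imwrite("pics/f4.png",cv2.resize(np.hstack([a[140:270,240:440],t["frame"][140:270,240:440]])[...,::-1],None,fx=2,fy=2))
cv2.imwrite("pics/s4.png",sd[...,::-1])
T=np.eye(4); T[:3,:3]=Ro.from_euler("xyz",s["tool_rot"],degrees=True).as_matrix(); T[:3,3]=s["position"]
C=T@d["hand_eye"]; Z=d["range_z"]
v,u=np.nonzero(Z>0); z=Z[v,u]; P=(C@np.stack([(u-d["cx"])/d["fx"]*z,-(v-d["cy"])/d["fy"]*z,-z,np.ones(len(u))]))[:3].T
k=np.hypot(P[:,0]-577,P[:,1]+180.5)<8; k&=P[:,2]<160; print("crown z",k.sum(),np.percentile(P[k,2],[10,50,90]) if k.sum() else 0)
E
```

```text
time: 11.3
position: [577.1, -180.8, 167.4]
tool_rot: [180.0, -0.1, 163.7]
force: [0.2, -0.5, 0.6]
gripper_width: 0.1
time: 12.3
position: [577.1, -180.8, 246.5]
tool_rot: [180.0, -0.1, 163.7]
force: [-0.6, -0.9, -0.2]
gripper_width: 0.2
[ 577.14522166 -180.8130722   246.51704907] [-0.55922809 -0.91932357 -0.21952329]
crown z 274 [141.9975066  142.81869572 143.70827605]
```

View pics/w4.png

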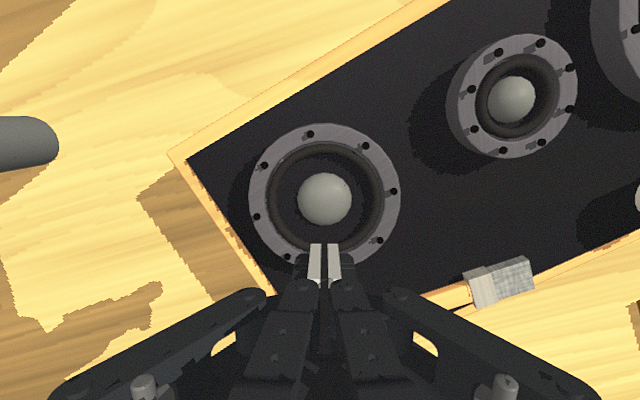

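View pics/f4.png

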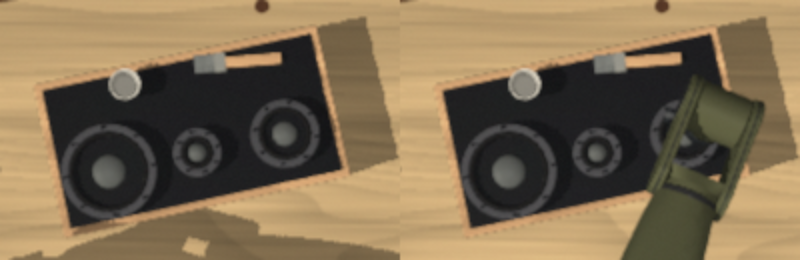

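View pics/s4.png

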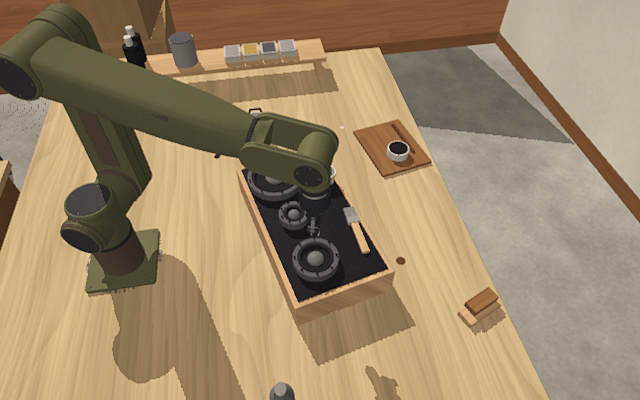

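The wrist view shows the dome at (325,199), back at its rest height (142.8 mm now, 142.9 before). The drivers, brush and cup look unmoved, and the arm is clear. Handing in.

```bash
python3 -c "
from plant import hand_in; print(hand_in())"
```

```text
the job is handed in; nothing more can be done
None
```

I tested the midrange, which is the driver at the right-hand end of the row seen from the robot, and handed the job in at about 12.5 s of robot time. With shut fingertips I pushed the dome in about 6 mm at its centre, (577, -180) mm. The wrist force read 5.3 to 6.2 N, and I held it for about 1.4 s. I then let it spring back and withdrew straight up to a fingertip height of 246.5 mm, about 102 mm above the crown.

**Last checks:**
- **Cone:** the crown was back at its rest height, 142.8 mm against 142.9 mm before the push. The stated height is 144 mm, so both readings are within the 2 mm calibration.
- **Surroundings:** the drivers, brush and cup looked unmoved in the before and after pictures. I did not measure their positions again, and the arm partly hid the midrange from the top camera. I did not check the pot and glue bottle separately, but the arm's path stayed above them.
- **Contact:** the residual force was about 1 N or less, within the sensor noise.
- **Disagreement:** the cameras put the dome's centre up to about 3 mm apart. I used the wrist camera's value, where the dome and rim fits agreed.

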